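# Restock the label-roll stand on the coffee counter

### The arm

A 7-joint arm with a two-finger parallel gripper is mounted at the origin on the work surface. World frame = base frame: x ahead of the robot, y to its left, z up, the work surface at z = 0. Lengths are in m, angles in rad, forces in N, time in s.
With the tool pointing down it reaches from about 0.35 to 0.9 m from the base axis. Payload 19.9 kg.
Tool frame: the origin (TCP) lies between the finger pads; the fingertips stand 19 mm ahead of it and the grasp point (between the pads) is the TCP; z points along the fingers, y is the line along which they close (so a half turn about z gives the same grasp; the last joint's range is limited). The gripper opens to 94 mm and grips with 3 to 60 N. Pads are 16 mm wide; open, the fingers measure 119 mm over their backs; the gripper's body (75 mm by 177 mm) begins 78 mm behind the grasp point.
Start: joints at [1.19, 0.417, -0.01, 1.614, 0.005, 1.111, -0.053], TCP at [0.208, -0.589, 0.195] pointing down, gripper open.
Joint ranges: [-2.81, 2.81], [-0.39, 2.02], [-1.27, 1.25], [0.06, 2.57], [-1.19, 4.33], [0.19, 2], [-2.82, 2.82]. Speed limits (rad/s): [1.89, 1.89, 2.39, 2.39, 3.01, 3.01, 3.01].

### API

Orientations are given as a 3x3 rotation matrix whose columns are the frame's x, y, z axes.
In Python, from rig import robot gives the robot as it stands. Calls block until the motion is done:
- robot.move_ptp(position, orientation): joint-space move of the TCP to a pose.
- robot.move_linear(position, velocity=0.15, frame=None, threshold=None): straight line of the TCP; frame=None keeps the orientation; velocity is the mean speed in m/s. With threshold (N) it stops when the force on the tool has changed by that much, and returns True; else False.
- robot.goto_joints(angles): joint-space move.
- robot.gripper_to(opening): finger opening in m; the grip force is fixed at half the most; returns when the fingers have stopped.
- robot.pause(seconds).
- robot.ik(position, orientation): joint angles nearest the present ones, or None.
- robot.get_state(): the state.
- robot.grab_frame(name): name is "scene" or "top" or "wrist"; returns the picture (384x512x3 uint8, red, green, blue); there is no depth.
- robot.camera_info(name): a dict with "fx", "fy", "cx", "cy" (pixels), "rvec" (rotation vector, rad) and "tvec" (3), from world to camera coordinates, as OpenCV has them. Camera axes: x right, y down, z forward; pixel columns grow to the right and rows downward; lengths in m; the calibration is good to about 2 mm. A picture is of the moment at which its call begins: read the wrist's pose just before it. camera_info takes no time and is no camera call; for the wrist camera it gives the pose at the moment of the call.
A pose or a line that the arm cannot do raises robot.PlanningError and nothing moves.
- robot.sign_off(): hands the job in; it is judged then, once.
The state is a dict: "time": time; "qpos": joint angles; "joint_vel": joint speeds; "effort": joint torques, N m; "ee_pos": TCP position; "tool_rot": TCP orientation; "force": force on the tool from outside, world axes, zero at the start; "moment": the same for the moment, N m; "opening": finger opening in m; "grasp_force": force on a finger pad.
Only numpy, scipy, OpenCV 4.12 (cv2) and the standard library are available. Lean on these libraries where they do the work, as an engineer would, in place of code of your own. Each camera call takes 0.05 s, during which the arm holds its last target. There are 200 camera calls.

### The job

Restock the roll stand on the coffee counter: put every spare paper roll fully down on a spindle of its own, and slide the grip of the width guide level with the black index clip beside its track. When both are done, take the hex key from its wooden holder, seat it fully in the recessed socket of the clamp screw and tighten the screw clockwise until it stops, regrasping the key as needed. Finally put the key back upright in its holder, fully down, without having knocked over any of the other things on the counter.

Things in the scene. Friction and masses are not known exactly. Their poses are not given: they have to be found in the camera images.
- stand: Fixed aluminium base plate 220 mm (its x) by 280 mm (its y), 12 mm thick; origin at the centre of its underside, z up. Spindles along its far (+x) edge at x = +55 mm; the guide's track along the near edge at x = -60 mm, a bar 40 mm wide, 14 mm tall, from y = -125 to +45 mm; the boss of the clamp screw at x = -60, y = +95 mm.
- spindle1 (a point): Foot of spindle 1 on the plate's top face (12 mm above the counter); the spindle stands up from here: 20 mm diameter, 82 mm tall, tapering over the top 10 mm to 8 mm. Neighbours are 90 mm apart. Any roll may go on any spindle.
- spindle2 (a point): Foot of spindle 2 on the plate's top face (12 mm above the counter); the spindle stands up from here: 20 mm diameter, 82 mm tall, tapering over the top 10 mm to 8 mm. Neighbours are 90 mm apart. Any roll may go on any spindle.
- spindle3 (a point): Foot of spindle 3 on the plate's top face (12 mm above the counter); the spindle stands up from here: 20 mm diameter, 82 mm tall, tapering over the top 10 mm to 8 mm. Neighbours are 90 mm apart. Any roll may go on any spindle.
- guide_top (a point): Centre of the top of the width guide's grip: a grey block 28 mm (stand x) by 20 mm (stand y), 40 mm tall, sliding on its track along the stand's y axis; its top is 66.5 mm above the counter. It takes about 2 N to slide and stays where it is left.
- guide (a joint): Travel of the guide's grip in m, 0 at the stand's -y end of the track to 0.12 at the +y end.
- clip: Black index clip fixed on the plate on the near (stand -x) side of the track, 18 mm (along stand x) by 4 mm (along stand y), 10 mm tall; origin at the centre of its underside, axes parallel to the stand's. The guide is set when its grip's centre has the same stand y as the clip.
- socket (a point): Centre of the mouth of the hex socket in the clamp screw's head, 40 mm above the counter, 4 mm below the boss's rim. The socket is 19.5 mm across flats, 22 mm deep, its axis vertical, no chamfer. The point turns with the screw: its x axis points through the middle of a flat, so flats lie every 60 degrees from it.
- socket_floor (a point): Centre of the socket's floor, 18 mm above the counter.
- screw (a joint): Turn of the clamp screw, rad: grows clockwise seen from above, from 0 (loose) to the hard stop at 4.71 (tight); starts between 0 and 0.35, resists with about 0.12 N m, stays where left. Its head lies recessed in a grey square boss 68 mm wide (opening 52 mm) whose rim is 44 mm above the counter.
- key: Upright hex key, 0.22 kg: steel hex shaft 18 mm across flats, 65 mm long, last 6 mm tapered to 13 mm, under a black square handle 30 x 30 mm, 65 to 115 mm above the origin. Origin: centre of the tip; z up; x normal to a shaft flat and to a handle side. Stands unaided in holder (tip 7 mm above the counter) and in socket (10 degrees free play either way).
- holder: Fixed wooden block 64 x 64 mm, 72 mm tall, with a vertical through hole of 25 mm diameter in the middle for the key's shaft; origin at the centre of its underside.
- roll1: Spare paper roll, standing upright: 62 mm diameter, 70 mm tall, bore 28 mm with a cardboard core, about 0.14 kg; origin at the centre of its underside, z along the bore. There are one to three of them; an absent one reads None.
- roll2: Spare paper roll, standing upright: 62 mm diameter, 70 mm tall, bore 28 mm with a cardboard core, about 0.14 kg; origin at the centre of its underside, z along the bore. There are one to three of them; an absent one reads None.
- roll3: Spare paper roll, standing upright: 62 mm diameter, 70 mm tall, bore 28 mm with a cardboard core, about 0.14 kg; origin at the centre of its underside, z along the bore. There are one to three of them; an absent one reads None.
- mug1: Bystander: white coffee mug with a side handle, 80 mm across, 90 mm tall; origin at the centre of its underside. Must not be knocked over.
- mug2: Bystander: white coffee mug with a side handle, 80 mm across, 90 mm tall; origin at the centre of its underside. Must not be knocked over.
- sugar_jar: Bystander: amber glass jar with steel lid, 72 mm across, about 100 mm tall; origin at the centre of its underside. Must not be knocked over.
- shaker: Bystander: plain steel can, 52 mm across, 120 mm tall; origin at the centre of its underside. Must not be knocked over.
- syrup: Bystander: amber syrup bottle, 60 mm across, 150 mm tall; origin at the centre of its underside. Must not be knocked over.
- tea_box: Bystander: closed dark wooden box, 70 x 120 mm, 75 mm tall; origin at the centre of its underside. Must not be knocked over.
- saucer: Bystander: white saucer, 140 mm across, 16 mm tall; origin at the centre of its underside. Must not be knocked over.
There are look-alikes about, which are no part of the job. Leave any red look-alike of the key alone.

How it is judged:
On the way, in this order (a step that is already met when the one before it is completed fails the run):
1. every roll sits on a spindle and the guide is level with the clip (((horizontal distance between roll1 and spindle1 below 0.008 m and z of roll1 in the frame of spindle1 below 0.005 m and angle between roll1's own z axis and vertical below 0.12 rad) or (horizontal distance between roll1 and spindle2 below 0.008 m and z of roll1 in the frame of spindle2 below 0.005 m and angle between roll1's own z axis and vertical below 0.12 rad) or (horizontal distance between roll1 and spindle3 below 0.008 m and z of roll1 in the frame of spindle3 below 0.005 m and angle between roll1's own z axis and vertical below 0.12 rad)) and ((horizontal distance between roll2 and spindle1 below 0.008 m and z of roll2 in the frame of spindle1 below 0.005 m and angle between roll2's own z axis and vertical below 0.12 rad) or (horizontal distance between roll2 and spindle2 below 0.008 m and z of roll2 in the frame of spindle2 below 0.005 m and angle between roll2's own z axis and vertical below 0.12 rad) or (horizontal distance between roll2 and spindle3 below 0.008 m and z of roll2 in the frame of spindle3 below 0.005 m and angle between roll2's own z axis and vertical below 0.12 rad)) and ((horizontal distance between roll3 and spindle1 below 0.008 m and z of roll3 in the frame of spindle1 below 0.005 m and angle between roll3's own z axis and vertical below 0.12 rad) or (horizontal distance between roll3 and spindle2 below 0.008 m and z of roll3 in the frame of spindle2 below 0.005 m and angle between roll3's own z axis and vertical below 0.12 rad) or (horizontal distance between roll3 and spindle3 below 0.008 m and z of roll3 in the frame of spindle3 below 0.005 m and angle between roll3's own z axis and vertical below 0.12 rad)) and y of guide_top in the frame of clip between -0.006 and 0.006 m), for 0.2 s.
2. the key stands in the clamp screw's socket, fully down (horizontal distance between key and socket_floor below 0.005 m and z of key in the frame of socket_floor below 0.006 m and angle between key's own z axis and vertical below 0.15 rad), for 0.1 s.
3. the screw is turned clockwise to its stop (value of joint screw above 4.5 rad), for 0.1 s.
At the end, for the whole second after the job is handed in: Every roll present upright on a spindle, within 5 mm of the plate and 8 mm of the spindle's axis; guide within 6 mm of the clip along the track; screw past 4.5 of 4.71 rad; key upright and at rest in its holder, its handle within 8 mm of the block (all of step 1 and value of joint screw above 4.5 rad and horizontal distance between key and holder below 0.01 m and height (world z) of key below 0.015 m and angle between key's own z axis and vertical below 0.15 rad and linear speed of key below 0.02 m/s); the robot touches nothing.
It fails at once if a bystander is knocked over (angle between any of mug1, mug2, sugar_jar, shaker, syrup, tea_box, saucer's own z axis and vertical above 0.6 rad).
Of roll1, roll2, roll3 only 1 to 3 are there at a start; the rules pass over those that are not, and their reading is None.
At some moment in a run one of roll1, roll2, roll3 may be knocked a few centimetres aside while the robot is not near it.
It also fails if it takes over 210 s, if anything falls off the work surface, if the arm or the gripper's body presses on something with over 40 N, if the wrist force passes 120 N, or if a joint passes its speed limit or range.

## Working session

There is one attempt and no reset: what is moved stays moved. The work goes in short steps, each a Python script; the robot and the scene stay as the last script left them, time stands still between calls to the robot, and variables do not carry over. Pictures are saved under pics/ and viewed, at most 14 in all, crops included, and the job is handed in when it is done.

```bash
ls; mkdir -p pics; python3 - <<'E'
from rig import robot
import cv2
for n in ("scene","top"):
    f=robot.grab_frame(n); cv2.imwrite(f"pics/{n}0.png",cv2.resize(f[:,:,::-1],(800,600),interpolation=cv2.INTER_CUBIC)); 
    cv2.imwrite(f"pics/{n}0raw.png",f[:,:,::-1])
    print(n,robot.camera_info(n))
s=robot.get_state();print(s["time"],s["ee_pos"],s["tool_rot"])
E
```

```text
pics
scene {'fx': 432.17458849251256, 'fy': 432.17458849251256, 'cx': 246.5719442581081, 'cy': 188.1364177774938, 'rvec': array([ 1.5255718 ,  2.22422625, -0.7349065 ]), 'tvec': array([ 0.19828423, -0.40192711,  1.69019118])}
top {'fx': 416.91302681502725, 'fy': 416.91302681502725, 'cx': 254.28313342565167, 'cy': 192.5472930523684, 'rvec': array([ 2.11663066, -2.10468322,  0.19418059]), 'tvec': array([0.0211768 , 0.55955208, 1.42122849])}
0.1 [ 0.20762064 -0.58914453  0.194501  ] [[ 9.43130852e-01  3.32421405e-01 -4.52592880e-04]
 [ 3.32421698e-01 -9.43130345e-01  9.83788463e-04]
 [-9.98217360e-05 -1.07829295e-03 -9.99999414e-01]]
```

View pics/scene0.png

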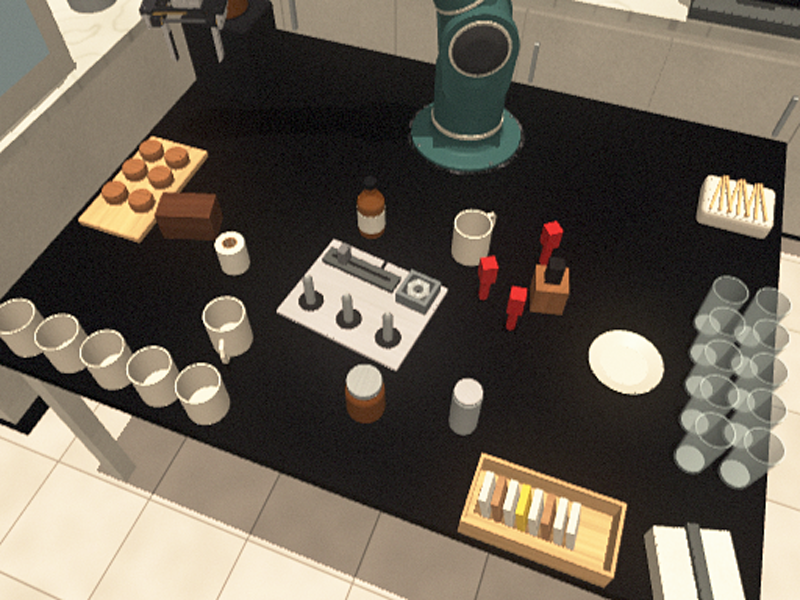

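View pics/top0.png

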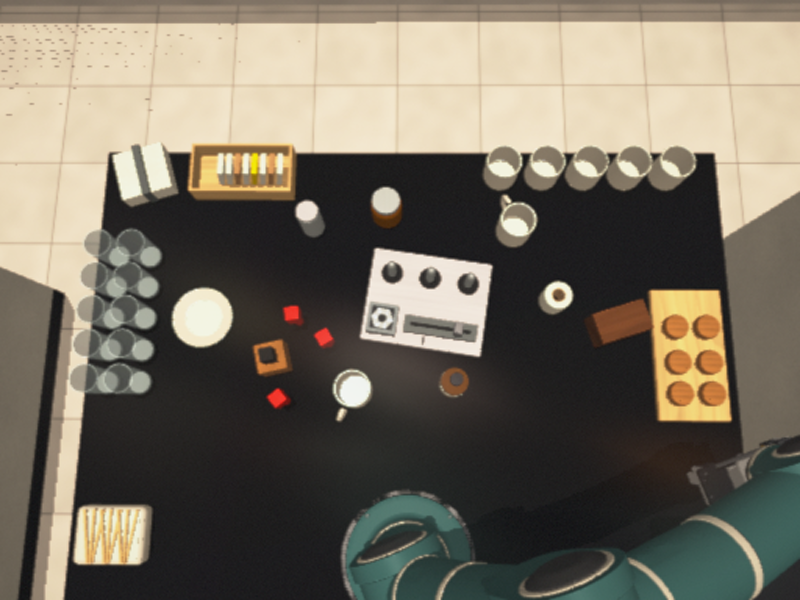

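Scene: the one white roll (scene 232,252 / top 556,297), stand, holder with the black-handled key (top 268,354), and three red look-alikes beside it (top 292,314; 323,337; 278,398), to be left alone. I'll compute positions next.

```bash
cat > h.py <<'E'
from rig import robot
import numpy as np, cv2
def cam(n):
    c=robot.camera_info(n); R=cv2.Rodrigues(np.array(c["rvec"],float))[0]
    return c,R,np.array(c["tvec"],float).ravel()
def w(px,z,C):
    c,R,t=C
    d=R.T@np.array([(px[0]-c["cx"])/c["fx"],(px[1]-c["cy"])/c["fy"],1.]); o=-R.T@t
    return o+d*(z-o[2])/d[2]
def proj(p,C):
    c,R,t=C; q=R@np.asarray(p,float)+t
    return np.array([c["fx"]*q[0]/q[2]+c["cx"],c["fy"]*q[1]/q[2]+c["cy"]])
def down(yaw):  # tool pointing down, closing (y) axis at world angle yaw
    y=np.array([np.cos(yaw),np.sin(yaw),0]); z=np.array([0,0,-1.]); return np.column_stack([np.cross(y,z),y,z])
def shot(n,name,box=None,scale=None):
    C=cam(n); f=robot.grab_frame(n); cv2.imwrite(f"pics/{name}_raw.png",f[:,:,::-1])
    g=f[:,:,::-1]
    if box: g=g[box[1]:box[3],box[0]:box[2]]
    s=scale or min(800/g.shape[1],600/g.shape[0])
    cv2.imwrite(f"pics/{name}.png",cv2.resize(g,None,fx=s,fy=s,interpolation=cv2.INTER_CUBIC)); return C,f
E
python3 - <<'E'
from h import *
np.set_printoptions(precision=4,suppress=True)
T=cam("top");S=cam("scene")
k=1/1.5625
t=lambda n,u,v,z:print(n,w((u*k,v*k),z,T))
s=lambda n,u,v,z:print("   scene",n,w((u*k,v*k),z,S))
for c in [(373,248),(492,264),(483,356),(361,338)]: t("plate",*c,.012)
for c in [(334,240),(446,292),(397,368),(278,310)]: s("plate",*c,.012)
for c in [(392,266),(430,272),(469,278)]: t("spindletop",*c,.094)
for c in [(305,280),(347,297),(387,316)]: s("spindletop",*c,.094)
t("clip",422,340,.022); t("guide",459,327,.0665); t("socket",381,317,.040)
s("socket",418,289,.040); s("clip",383,265,.022)
t("roll",558,295,.07); s("roll",231,241,.07)
t("key",266,352,.122); s("key",557,267,.122)
for c in [(292,313),(323,337),(278,398)]: t("red",*c,.115)
t("mug1",352,387,.09); t("syrup",455,378,.15);t("jar",386,198,.1);t("shaker",305,210,.12);t("mug2",516,222,.09);t("tea",618,318,.075)
for c in [(255,345),(282,339),(290,369),(262,377)]: t("holder",*c,.072)
E
```

```text
plate [0.696  0.0837 0.012 ]
plate [ 0.6578 -0.1976  0.012 ]
plate [ 0.4401 -0.1723  0.012 ]
plate [0.4803 0.1083 0.012 ]
   scene plate [ 0.4474 -0.1583  0.012 ]
   scene plate [0.4942 0.1133 0.012 ]
   scene plate [0.6975 0.0827 0.012 ]
   scene plate [ 0.6578 -0.1887  0.012 ]
spindletop [0.631  0.0362 0.094 ]
spindletop [ 0.6176 -0.0485  0.094 ]
spindletop [ 0.6042 -0.135   0.094 ]
   scene spindletop [ 0.6232 -0.1355  0.094 ]
   scene spindletop [ 0.6315 -0.0438  0.094 ]
   scene spindletop [0.6451 0.0426 0.094 ]
clip [ 0.475  -0.0323  0.022 ]
guide [ 0.4984 -0.1138  0.0665]
socket [0.5249 0.0616 0.04  ]
   scene socket [0.5274 0.0633 0.04  ]
   scene clip [ 0.4817 -0.0302  0.022 ]
roll [ 0.5715 -0.3359  0.07  ]
   scene roll [ 0.5701 -0.3321  0.07  ]
key [0.4335 0.3031 0.122 ]
   scene key [0.4428 0.3101 0.122 ]
red [0.5197 0.252  0.115 ]
red [0.4674 0.183  0.115 ]
red [0.3367 0.2745 0.115 ]
mug1 [0.3625 0.1203 0.09  ]
syrup [ 0.3783 -0.0976  0.15  ]
jar [0.7886 0.051  0.1   ]
shaker [0.7527 0.2311 0.12  ]
mug2 [ 0.7357 -0.2435  0.09  ]
tea [ 0.5189 -0.465   0.075 ]
holder [0.4549 0.3392 0.072 ]
holder [0.4687 0.2797 0.072 ]
holder [0.4022 0.2592 0.072 ]
holder [0.3843 0.3202 0.072 ]
```

```bash
python3 - <<'E'
from h import *
C=cam("wrist"); s=robot.get_state()
c,R,t=C
o=-R.T@t
print("cam in tool:",s["tool_rot"].T@(o-s["ee_pos"]), "\n",(s["tool_rot"].T@R.T).round(3), c["fx"],c["cx"],c["cy"])
a=cv2.imread("pics/top0raw.png")[150:275,150:380]; cv2.imwrite("pics/t1.png",cv2.resize(a,None,fx=3.45,fy=3.45,interpolation=cv2.INTER_CUBIC))
E
```

```text
cam in tool: [ 0.07827549  0.00115015 -0.18965102] 
 [[ 0.001 -0.963 -0.27 ]
 [ 1.     0.001  0.   ]
 [ 0.    -0.27   0.963]] 316.3757262425198 250.03894045178748 190.14142304911155
```

View pics/t1.png

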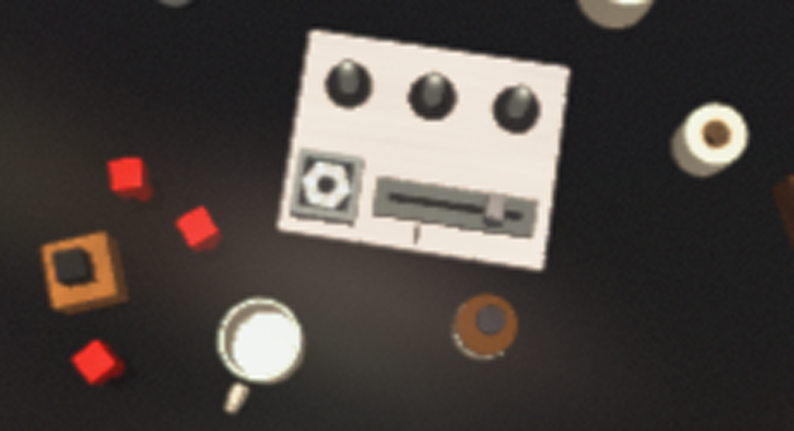

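The crop shows the stand, with its clip tick at (417,234) and the guide grip at (495,208). The holder has a black square handle at (73,267). The reds at (128,177), (198,228) and (97,363) are look-alikes standing free, and only the black key in the wooden holder fits the description. There is one roll, at (716,133). Next are closer wrist views.

```bash
python3 - <<'E'
from h import *
np.set_printoptions(precision=3,suppress=True)
for p,y in [((.52,-.05,.27),-np.pi/2-.135),((.52,-.05,.27),np.pi/2-.135),((.43,.31,.3),-np.pi/2),((.53,.062,.2),-np.pi/2),((.57,-.335,.2),0),((.57,-.335,.2),-np.pi)]:
    print(p,round(y,2),robot.ik(p,down(y)))
robot.move_ptp((.50,-.05,.29),down(-np.pi/2-.135))
shot("wrist","w1")
robot.move_ptp((.41,.30,.29),down(-np.pi/2))
shot("wrist","w2")
s=robot.get_state();print(s["time"],s["qpos"],s["ee_pos"])
E
```

```text
(0.52, -0.05, 0.27) -1.71 [ 0.442  0.193 -0.464  1.761  0.092  1.209 -1.753]
(0.52, -0.05, 0.27) 1.44 [ 0.714  0.24  -0.791  1.753  0.181  1.224  1.311]
(0.43, 0.31, 0.3) -1.57 [-0.832  0.161  0.17   1.717 -0.028  1.266 -2.226]
(0.53, 0.062, 0.2) -1.57 [ 0.401  0.318 -0.692  1.818  0.227  1.087 -1.945]
(0.57, -0.335, 0.2) 0 [ 0.751  0.505 -0.379  1.499  0.195  1.175  0.339]
(0.57, -0.335, 0.2) -3.14 [ 0.363  0.482  0.171  1.515 -0.087  1.152 -2.591]
3.775 [ 0.073  0.204 -0.871  1.754  0.164  1.259 -2.411] [0.411 0.299 0.29 ]
```

View pics/w1.png

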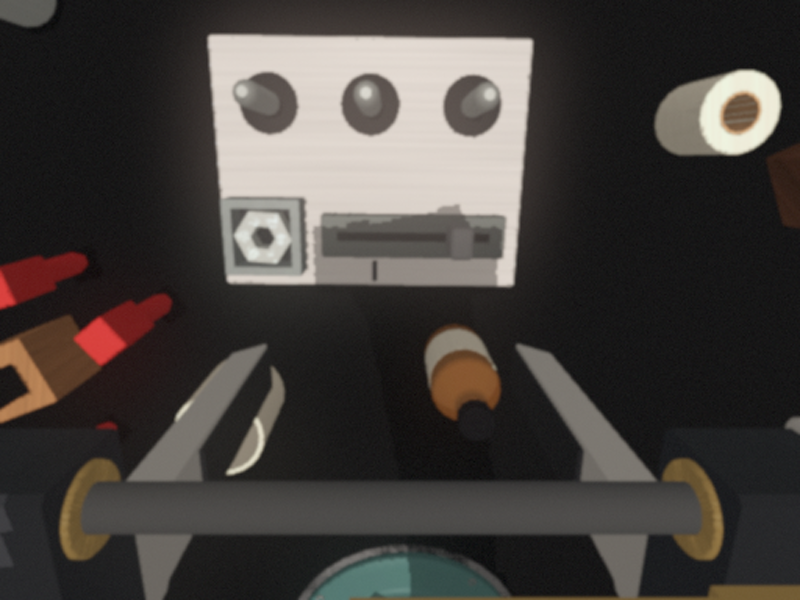

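View pics/w2.png

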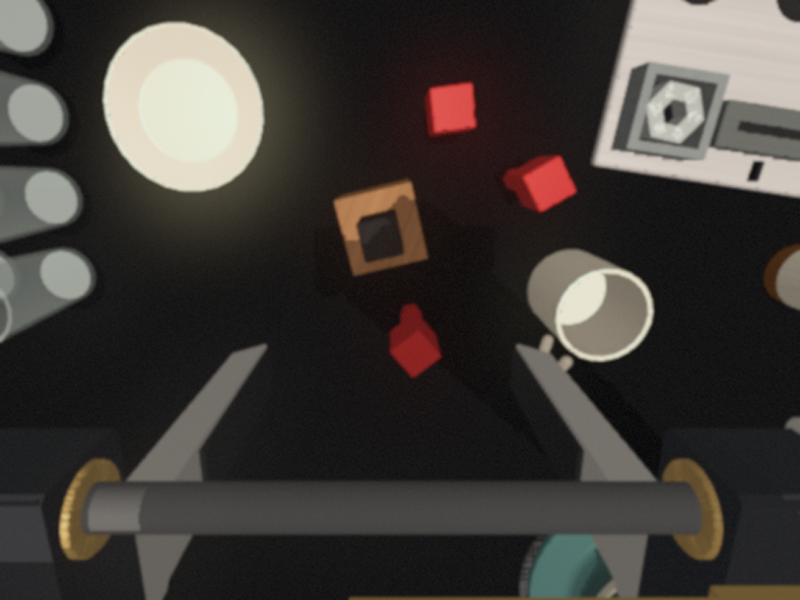

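w1: stand with plate corners at (208,36), (532,39), (513,286) and (228,283), socket at (263,238), clip at (375,270), guide top at about (461,243) and roll top at (740,112). w2: the black key handle sits in the holder at about (380,237). I'll make one enlarged contact sheet of the key and socket, and run the stand fit.

```bash
cat >> h.py <<'E'
def camat(pos,rot):   # wrist camera if the tool were at pos,rot
    c,R,t=cam("wrist"); s=robot.get_state(); Rt=np.array(s["tool_rot"]); o=-R.T@t
    ot=Rt.T@(o-s["ee_pos"]); Rc=Rt.T@R.T
    Rn=(rot@Rc).T; on=np.asarray(pos)+rot@ot
    return c,Rn,-Rn@on
E
python3 - <<'E'
from h import *
from scipy.optimize import least_squares
np.set_printoptions(precision=4,suppress=True)
k=1/1.5625
W1=camat((.50,-.05,.29),down(-np.pi/2-.135)); W2=cam("wrist")
obj=[(.11,.14,.012),(.11,-.14,.012),(-.11,-.14,.012),(-.11,.14,.012),(.055,.09,.094),(.055,0,.094),(.055,-.09,.094),(-.06,.095,.04)]
px=np.array([(208,36),(532,39),(513,286),(228,283),(241,91),(366,93),(489,95),(263,238)])*k
def T(p,q): c,s=np.cos(p[2]),np.sin(p[2]); return (p[0]+c*q[0]-s*q[1],p[1]+s*q[0]+c*q[1],q[2])
f=lambda p:np.concatenate([proj(T(p,q),W1)-u for q,u in zip(obj,px)])
r=least_squares(f,[.57,-.045,-.135]);print(r.x);print(r.fun.reshape(-1,2))
P=r.x
def inv(p,q): c,s=np.cos(p[2]),np.sin(p[2]);d=q[:2]-p[:2];return c*d[0]+s*d[1],-s*d[0]+c*d[1]
pr=lambda n,u,z,W:print(n,w(np.array(u)*k,z,W),inv(P,w(np.array(u)*k,z,W)))
pr("clip",(375,270),.022,W1);pr("guide",(461,243),.0665,W1);pr("roll",(740,112),.07,W1)
pr("socket w2",(676,111),.04,W2);pr("clip w2",(756,171),.022,W2);pr("key",(380,237),.122,W2)
for c in [(334,200),(411,181),(428,257),(354,275)]: pr("holder",c,.072,W2)
np.save("stand.npy",P)
a=cv2.imread("pics/w2_raw.png"); b=cv2.imread("pics/w1_raw.png")
A=a[112:180,210:278]; B=b[122:182,138:198]; 
A=cv2.resize(np.clip(A.astype(float)*2.2,0,255).astype(np.uint8),(400,400),interpolation=cv2.INTER_CUBIC);B=cv2.resize(B,(400,400),interpolation=cv2.INTER_CUBIC)
cv2.imwrite("pics/c1.png",np.hstack([A,B]))
E
```

```text
[ 0.5711 -0.0419 -0.1437]
[[-1.0474 -0.8771]
 [ 0.9615 -0.4958]
 [ 0.4438  0.5868]
 [-0.761   0.7239]
 [ 0.3866  0.6027]
 [-0.2459  0.1719]
 [ 0.3004 -0.26  ]
 [-0.1606  0.0146]]
clip [ 0.4791 -0.0334  0.022 ] (np.float64(-0.09223091185430092), np.float64(-0.004812604150836909))
guide [ 0.5021 -0.1113  0.0665] (np.float64(-0.05835252469996788), np.float64(-0.0785506615870759))
roll [ 0.5762 -0.336   0.07  ] (np.float64(0.04715161353551872), np.float64(-0.2903372188775187))
socket w2 [0.5276 0.0591 0.04  ] (np.float64(-0.05749927520642275), np.float64(0.09375868589911714))
clip w2 [ 0.4785 -0.0302  0.022 ] (np.float64(-0.09326968979550367), np.float64(-0.001726956514324909))
key [0.4347 0.3053 0.122 ] (np.float64(-0.18469118721072128), np.float64(0.324089776710636))
holder [0.4572 0.3435 0.072 ] (np.float64(-0.16788715988733743), np.float64(0.36512740694277046))
holder [0.4722 0.2812 0.072 ] (np.float64(-0.14414606306199024), np.float64(0.30558684913364126))
holder [0.4102 0.2663 0.072 ] (np.float64(-0.20338222208411516), np.float64(0.28199405916129927))
holder [0.3948 0.3286 0.072 ] (np.float64(-0.2275412775301185), np.float64(0.3414146567383501))
```

View pics/c1.png

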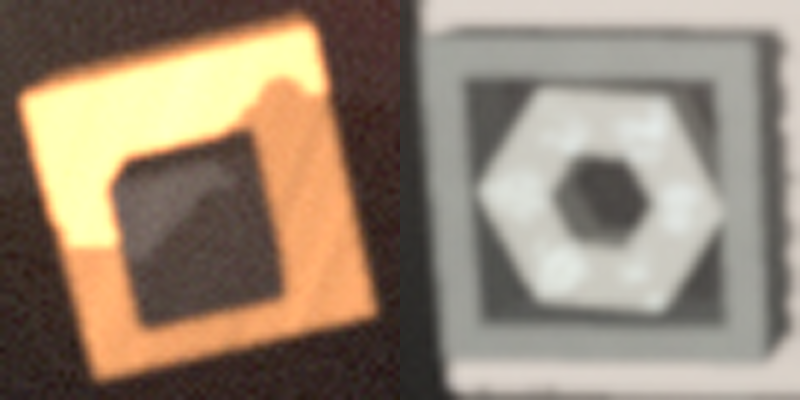

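Crop: the black handle is aligned with the holder (yaw about 0.23), and the socket hex has flats facing the stand's ±x within a few degrees. Next is the roll: check its position from above, then grasp it.

```bash
python3 - <<'E'
from h import *
np.set_printoptions(precision=4,suppress=True)
robot.move_ptp((.52,.0,.3),down(-np.pi/2-.3))
robot.move_ptp((.574,-.336,.27),down(-.14))
C,f=shot("wrist","r1")
hsv=cv2.cvtColor(f,cv2.COLOR_RGB2HSV)
m=((hsv[...,2]>150)&(hsv[...,1]<70)).astype(np.uint8)
n,l,st,ce=cv2.connectedComponentsWithStats(m)
for i in range(1,n):
    if st[i,4]>200: print(st[i],ce[i],w(ce[i],.07,C))
u=proj((.576,-.336,.07),C);print("expected px",u, 31*C[0]["fx"]/.39/1000)
s=robot.get_state();print(s["time"],s["ee_pos"],s["qpos"])
E
```

```text
[ 129    0  174   45 5876] [218.8216  24.4011] [ 0.5623 -0.1716  0.07  ]
[488   0  24  65 683] [496.8755  33.5022] [ 0.8704 -0.2237  0.07  ]
[ 357   32   87   78 2580] [388.024   70.8349] [ 0.7483 -0.2466  0.07  ]
[ 478   85   34  158 1356] [494.4417 161.1416] [ 0.8776 -0.3714  0.07  ]
[ 227  142   49   48 1330] [250.9053 164.9782] [ 0.576  -0.3344  0.07  ]
[475 243  37  31 221] [490.5023 254.9321] [ 0.8811 -0.5021  0.07  ]
expected px [251.1168 166.2561] 25.147814137225932
6.9417 [ 0.5743 -0.3352  0.2702] [ 1.0233  0.5588 -0.8307  1.391   0.4111  1.369   0.0485]
```

View pics/r1.png

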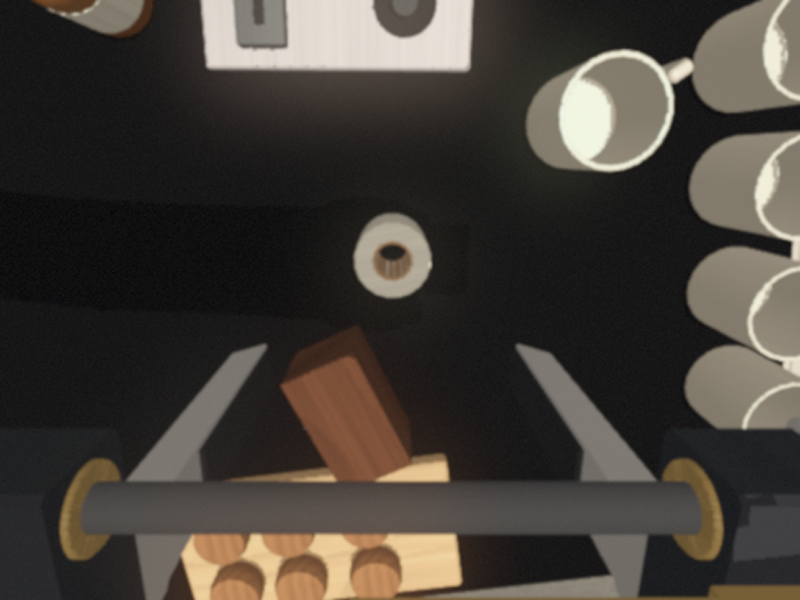

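The roll's top is at (392,258), giving (0.576, -0.335), which agrees with both earlier measurements. Picking it.

```bash
python3 - <<'E'
from h import *
np.set_printoptions(precision=4,suppress=True)
P=np.load("stand.npy"); c,s=np.cos(P[2]),np.sin(P[2])
S=lambda x,y:(P[0]+c*x-s*y,P[1]+s*x+c*y)
sp=S(.055,-.09); print(sp)
print(robot.move_linear((.576,-.335,.048),.12,threshold=8))
robot.gripper_to(.04)
st=robot.get_state();print(st["opening"],st["grasp_force"],st["ee_pos"])
x,y=st["ee_pos"][:2]
robot.move_linear((x,y,.19),.15)
robot.move_linear((*sp,.19),.15)
print(robot.move_linear((*sp,.115),.1,threshold=6), robot.get_state()["ee_pos"])
print(robot.move_linear((*sp,.0595),.04,threshold=6))
st=robot.get_state();print(st["time"],st["opening"],st["ee_pos"],st["force"])
E
```

```text
(np.float64(0.6126150260068967), np.float64(-0.13883321700040924))
False
0.061463888655343094 30.000191498547792 [ 0.576 -0.335  0.048]
False [ 0.613  -0.1388  0.1156]
True
14.3583 0.061618014762858796 [ 0.6125 -0.1388  0.06  ] [-1.3792 -0.1434  8.3787]
```

```bash
python3 - <<'E'
from h import *
np.set_printoptions(precision=4,suppress=True)
P=np.load("stand.npy"); c,s=np.cos(P[2]),np.sin(P[2])
S=lambda x,y:(P[0]+c*x-s*y,P[1]+s*x+c*y)
robot.gripper_to(.094)
x,y,z=robot.get_state()["ee_pos"]
robot.move_linear((x,y,.22),.15)
robot.move_ptp((*S(-.06,-.03),.2),down(-np.pi/2+P[2]))
C,f=shot("wrist","g1")
for n,q in dict(clip=(*S(-.091,-.003),.022),guide=(*S(-.06,-.0785),.0665),socket=(*S(-.06,.095),.04),roll=(*S(.055,-.09),.082),cornA=(*S(-.11,.14),.012),cornB=(*S(-.11,-.14),.012)).items(): print(n,proj(q,C)*1.5625)
st=robot.get_state();print(st["time"],st["ee_pos"],st["qpos"])
E
```

```text
clip [354.2273 305.6217]
guide [461.0061 280.7102]
socket [216.3153 271.3639]
roll [492.6579  94.2321]
cornA [178.0152 324.2007]
cornB [525.5272 325.0949]
17.725 [ 0.5076 -0.0631  0.1999] [ 0.5929  0.2587 -0.6153  1.8707  0.1694  1.0644 -1.8027]
```

View pics/g1.png

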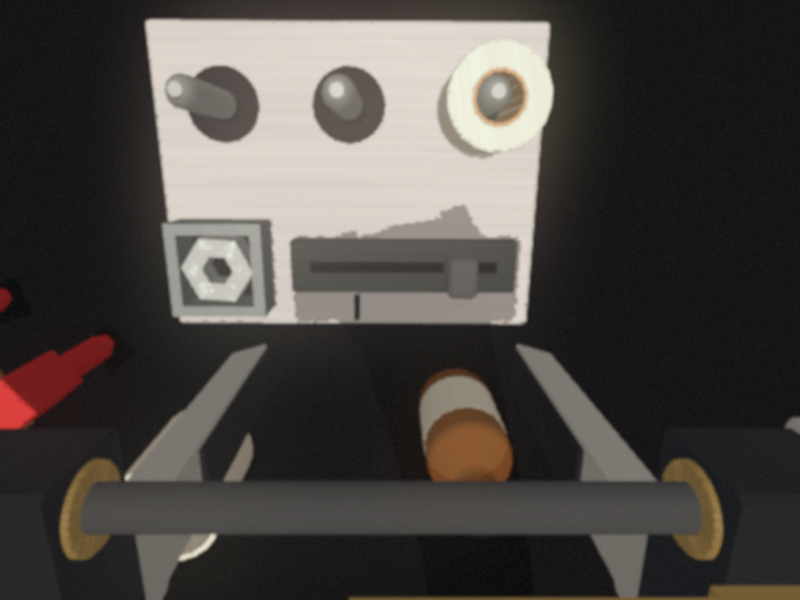

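The roll is seated on spindle 3 at (500,97). The clip is at (357,306), so stand y = -0.005; the guide's grip is at (462,278). The predicted socket position matches to about 1 px. Sliding the guide now.

```bash
python3 - <<'E'
from h import *
np.set_printoptions(precision=4,suppress=True)
P=np.load("stand.npy"); c,s=np.cos(P[2]),np.sin(P[2])
S=lambda x,y:(P[0]+c*x-s*y,P[1]+s*x+c*y)
robot.gripper_to(.06)
robot.move_linear((*S(-.06,-.079),.12),.15)
print(robot.move_linear((*S(-.06,-.079),.053),.08,threshold=6))
robot.gripper_to(.005)
st=robot.get_state();print(st["opening"],st["grasp_force"],st["ee_pos"])
robot.move_linear((*S(-.06,-.005),.053),.05)
st=robot.get_state();print(st["opening"],st["ee_pos"],st["force"])
robot.gripper_to(.05)
robot.move_linear((*S(-.06,-.005),.2),.15)
robot.move_ptp((*S(-.05,.06),.15),down(-np.pi/2+P[2]))
C,f=shot("wrist","g2")
cl=proj((*S(-.091,-.005),.022),C);g=proj((*S(-.06,-.005),.0665),C);so=proj((*S(-.06,.095),.04),C)
print(cl,g,so,robot.get_state()["time"])
b=f[:,:,::-1]
def crop(u,v,r): return cv2.resize(b[max(0,int(v-r)):int(v+r),int(u-r):int(u+r)],(400,400),interpolation=cv2.INTER_CUBIC)
cv2.imwrite("pics/g2c.png",np.hstack([crop(*so,32),crop(*g,45)]))
E
```

```text
False
0.019155158351776967 29.99995082616806 [ 0.5004 -0.1115  0.053 ]
0.018959645376349133 [ 0.5111 -0.0382  0.053 ] [ 3.756   0.245  -0.1861]
[310.6153 217.5212] [321.5739 202.8164] [214.0062 194.1107] 24.8167
```

View pics/g2c.png

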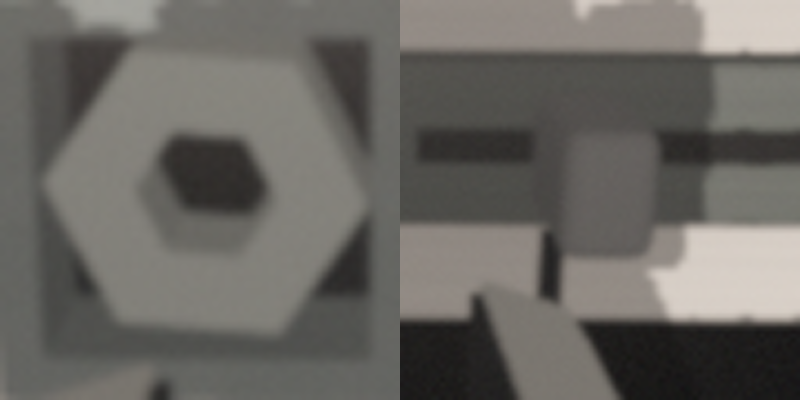

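Socket hex: flats at yaw about -0.215. The guide is next to the clip; parallax-free check shot now, then I fetch the key.

```bash
python3 - <<'E'
from h import *
np.set_printoptions(precision=4,suppress=True)
P=np.load("stand.npy"); c,s=np.cos(P[2]),np.sin(P[2])
S=lambda x,y:(P[0]+c*x-s*y,P[1]+s*x+c*y)
robot.move_ptp((*S(-.085,-.005),.16),down(-np.pi/2+P[2]))
C,f=shot("wrist","g3")
g=proj((*S(-.06,-.005),.0665),C);b=f[:,:,::-1]
u,v=g;r=40;A=cv2.resize(b[int(v-r):int(v+r),int(u-r):int(u+r)],(400,400),interpolation=cv2.INTER_CUBIC)
K=np.array([.4340,.3050]); yaw=.2345+np.pi/2
robot.move_ptp((.47,.15,.3),down(.6))
robot.move_ptp((*K,.2),down(yaw))
st=robot.get_state();print(st["qpos"],st["ee_pos"])
print(robot.move_linear((*K,.101),.08,threshold=6))
robot.gripper_to(.01)
st=robot.get_state();print(st["time"],st["opening"],st["grasp_force"],st["ee_pos"],st["force"])
robot.move_linear((*K,.24),.1)
C,f=shot("wrist","k1")
st=robot.get_state();print(st["opening"],st["force"])
u=proj(st["ee_pos"]-[0,0,.06],C);print(u);b=f[:,:,::-1];u,v=u.astype(int);r=40
B=cv2.resize(np.clip(b[max(0,v-r):v+r,u-r:u+r]*1.6,0,255).astype(np.uint8),(400,400),interpolation=cv2.INTER_CUBIC)
cv2.imwrite("pics/g3c.png",np.hstack([A,B]))
E
```

```text
[ 0.2686  0.5127 -1.2255  1.8155  0.5203  1.1897  0.6805] [0.4345 0.3045 0.2001]
False
29.6417 0.029668211312732406 29.88890290260315 [0.4341 0.3052 0.1011] [-0.0539  0.1713  1.1118]
0.029747893735344963 [-0.1372 -0.4395 -2.9892]
[251.3164 200.4733]
```

View pics/g3c.png

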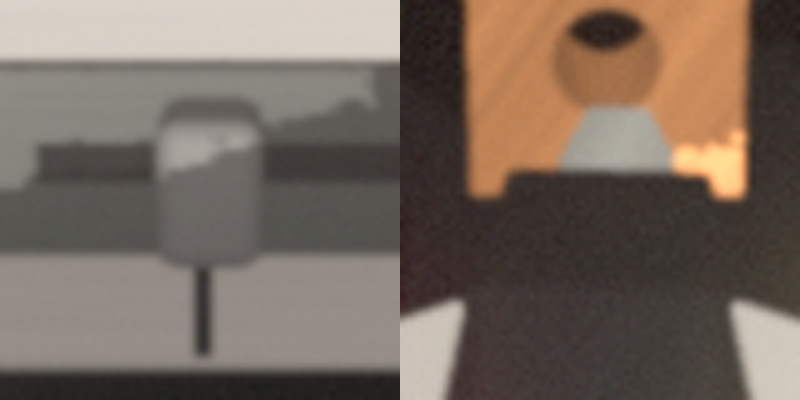

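Guide within about 1.5 mm of the clip (grip centre column 212, clip 203, about 6.5 px/mm). The key is in hand: its tip shows a flat rim edge facing the camera at (615,105), so a shaft flat is normal to the tool's x axis. Next I'll check the key's offset in hand and plan the insertion yaw.

```bash
python3 - <<'E'
from h import *
np.set_printoptions(precision=4,suppress=True)
C=cam("wrist");st=robot.get_state();R=np.array(st["tool_rot"]);p=st["ee_pos"]
for dx in (-.003,0,.003):
    print(dx,"tip",proj(p+R@[.0065+dx,0,.094],C),"handle bottom",proj(p+R@[.015+dx,0,.029],C))
P=np.load("stand.npy"); c,s=np.cos(P[2]),np.sin(P[2])
so=(P[0]+c*-.06-s*.095,P[1]+s*-.06+c*.095)
for y in (1.356,2.403,3.45):
  for z in (.25,.112): print(y,z,robot.ik((*so,z),down(y)))
b=cv2.imread("pics/k1_raw.png")
print("shaft col rows",b[172:205,254].mean(1).round(),"\nrow 188",b[188,236:272].mean(1).round())
E
```

```text
-0.003 tip [251.14   185.7638] handle bottom [251.4847 197.4652]
0 tip [251.1473 182.6284] handle bottom [251.4953 193.4781]
0.003 tip [251.1546 179.4756] handle bottom [251.506  189.4626]
1.356 0.25 [ 0.7451  0.3929 -1.1535  1.7595  0.3793  1.2391  0.8486]
1.356 0.112 [ 0.6094  0.5426 -1.0014  1.9059  0.5451  0.995   0.7175]
2.403 0.25 [ 0.8014  0.4485 -1.2574  1.7583  0.4471  1.2668  1.8363]
2.403 0.112 [ 0.6907  0.6184 -1.1364  1.904   0.6511  1.0506  1.6785]
3.45 0.25 [-1.0526  0.3299  1.0884  1.811  -0.3142  1.1907 -2.7004]
3.45 0.112 [ 0.751   0.7038 -1.2556  1.9026  0.7538  1.1174  2.6442]
shaft col rows [ 74.  73.  74.  74.  73.  73.  74.  75.  80.  90.  99. 101. 103. 103.
 105. 105. 106. 106. 106. 108. 104.  91.  65.  40.  32.  31.  33.  30.
  32.  32.  34.  31.  31.] 
row 188 [ 86.  86.  87.  87.  87.  88.  91.  91.  93.  95.  97.  99. 101. 102.
 102. 104. 104. 104. 106. 106. 106. 106. 104. 104. 103. 104. 103.  99.
  97.  95.  94.  97.  97.  95.  93.  92.]
```

```bash
python3 - <<'E'
from h import *
np.set_printoptions(precision=4,suppress=True)
P=np.load("stand.npy"); c,s=np.cos(P[2]),np.sin(P[2])
so=np.array((P[0]+c*-.06-s*.095,P[1]+s*-.06+c*.095)); np.save("so.npy",so)
robot.move_linear((*so,.24),.15)
robot.move_ptp((*so,.2),down(2.403))
st=robot.get_state();print(so,st["ee_pos"],st["qpos"],st["opening"])
print(robot.move_linear((*so,.142),.06,threshold=6))
print(robot.move_linear((*so,.1125),.02,threshold=6))
st=robot.get_state();print(st["time"],st["ee_pos"],st["force"],st["moment"],st["opening"])
E
```

```text
[0.5253 0.0607] [0.5253 0.0611 0.2003] [ 0.775   0.5176 -1.2412  1.8193  0.5276  1.1926  1.7671] 0.02973759344858023
False
True
35.5 [0.5257 0.0609 0.1328] [-0.6536 -0.1013  8.0729] [ 0.1148 -0.0146  0.0072] 0.029659720218896648
```

Contact only about 1 mm below the mouth, so there's probably a lateral offset. I'll look.

```bash
python3 - <<'E'
from h import *
np.set_printoptions(precision=4,suppress=True)
so=np.load("so.npy")
a=robot.get_state()
robot.move_linear((*so,.142),.05)
b=robot.get_state();print("contact d",a["force"]-b["force"],a["moment"]-b["moment"],"before",b["force"],b["moment"])
C,f=shot("wrist","i1")
u,v=proj((*so,.04),C);print(u,v);im=f[:,:,::-1];u,v=int(u),int(v);r=36
cv2.imwrite("pics/i1c.png",cv2.resize(np.clip(im[v-r-15:v+r-15,u-r:u+r]*1.8,0,255).astype(np.uint8),(600,600),interpolation=cv2.INTER_CUBIC))
E
```

```text
contact d [-1.3431  0.1182  9.9826] [0.0102 0.0141 0.0065] before [ 0.6895 -0.2195 -1.9097] [ 0.1046 -0.0288  0.0007]
250.92141635819007 187.71302340329734
```

View pics/i1c.png

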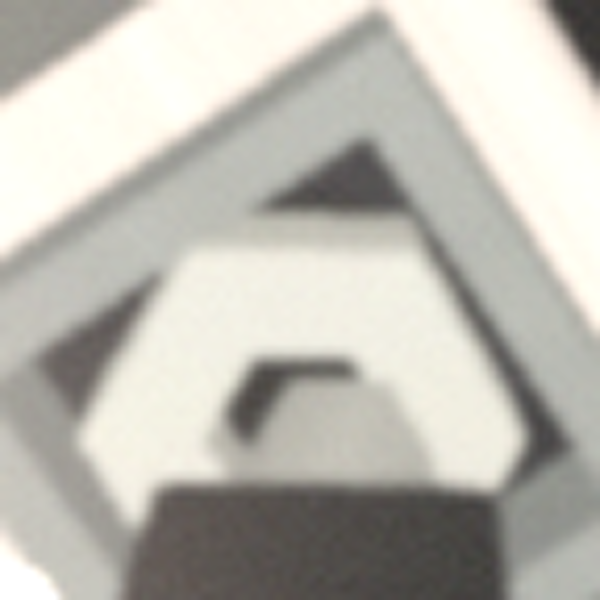

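The picture shows the hex orientation aligned: the socket's top edge and the key's flat are both horizontal. The socket is centred at about x=305, but the key tip sits at about 330-335, i.e. about 3 mm towards tool +y. Correcting it.

```bash
python3 - <<'E'
from h import *
np.set_printoptions(precision=4,suppress=True)
so=np.load("so.npy");C=cam("wrist");st=robot.get_state();R=np.array(st["tool_rot"]);p=st["ee_pos"]
e=p.copy();e[2]=.04
print("tip row",proj(p+R@[.0065,0,.094],C)[1],"obs 181.4;  hole edge row",proj(e+R@[.00975,0,0],C)[1],"obs 178.9")
t=so-.0028*R[:2,1]
robot.move_linear((*t,.142),.05)
print(robot.move_linear((*t,.1125),.02,threshold=6))
st=robot.get_state();print(st["time"],st["ee_pos"],st["force"],st["moment"],st["opening"])
E
```

```text
tip row 183.20802982164392 obs 181.4;  hole edge row 177.85107992754604 obs 178.9
False
37.7667 [0.5274 0.0588 0.1125] [ 3.5086  0.1491 -0.1164] [-0.2697 -1.3617 -0.0275] 0.029434712700035292
```

```bash
python3 - <<'E'
from h import *
np.set_printoptions(precision=4,suppress=True)
def rd(n):
    st=robot.get_state();R=np.array(st["tool_rot"]);print(n,"F",R.T@st["force"],"M",R.T@st["moment"],"op",round(st["opening"],4),"p",st["ee_pos"],round(st["time"],1));return st
rd("gripped"); robot.gripper_to(.05); robot.pause(.3); st=rd("open");R=np.array(st["tool_rot"]);p=st["ee_pos"]
C,f=shot("wrist","i2")
u,v=proj((*p[:2],.04),C);im=f[:,:,::-1];u,v=int(u),int(v);r=36
cv2.imwrite("pics/i2c.png",cv2.resize(np.clip(im[v-r:v+r+24,u-r:u+r+24]*1.8,0,255).astype(np.uint8),(600,600),interpolation=cv2.INTER_CUBIC))
print(u,v,proj(p+R@[.015,0,-.01],C),proj(p+R@[.015,0,-.029],C))
robot.gripper_to(.01); robot.pause(.2); rd("regrip")
E
```

```text
gripped F [-2.4731 -2.4934  0.1147] M [ 1.1882 -0.7176  0.0279] op 0.0294 p [0.5274 0.0588 0.1125] 37.8
open F [-0.26    0.4198 -0.0664] M [ 0.0063 -0.1174 -0.0012] op 0.0504 p [0.5274 0.0588 0.1125] 38.6
250 196 [251.2647 212.6221] [251.4038 224.4415]
regrip F [-0.6356  1.3679  0.5099] M [-0.2211 -0.1758  0.0188] op 0.0299 p [0.5273 0.0589 0.1125] 39.3
```

View pics/i2c.png

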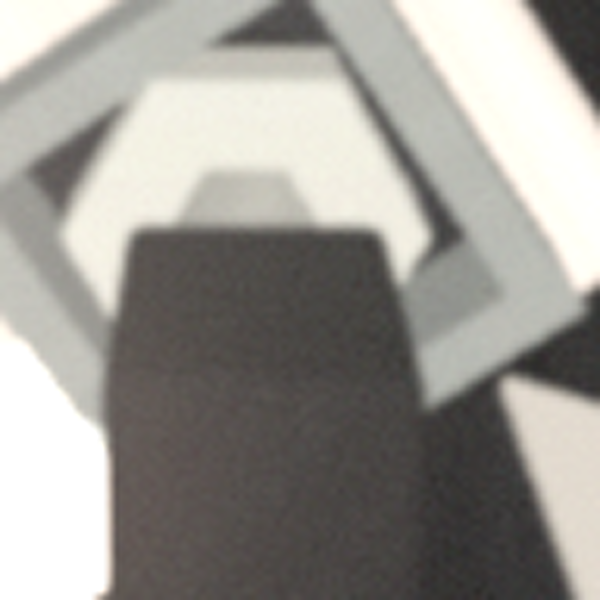

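The key stands in the socket with its hex seated, and the regrip lateral forces are about 1 N. Turning clockwise in steps.

```bash
cat > turn.py <<'E'
from h import *
np.set_printoptions(precision=3,suppress=True)
def turn(total,lim=-2.65,mmax=1.0,step=.3):
    q=np.array(robot.get_state()["qpos"]); q0=q[6]
    while q0-q[6]<total-1e-6 and q[6]>lim:
        q[6]=max(q[6]-min(step,total-(q0-q[6])),lim); robot.goto_joints(q)
        st=robot.get_state(); print(round(q[6],2),round(st["qpos"][6],2),"M",st["moment"],"F",st["force"],round(st["opening"],4),round(st["time"],1))
        if abs(st["moment"][2])>mmax or np.linalg.norm(st["force"])>15: print("STOP");break
    return q0-robot.get_state()["qpos"][6]
E
python3 - <<'E'
from turn import *
print(turn(4.3))
print(robot.get_state()["ee_pos"])
E
```

```text
1.39 1.39 M [ 0.161  0.245 -0.033] F [-0.707 -0.506  0.75 ] 0.0295 39.7
1.09 1.09 M [ 0.24   0.587 -0.026] F [-1.994  0.58   1.515] 0.0298 40.1
0.79 0.79 M [ 0.269  0.902 -0.067] F [-3.533 -0.02   2.547] 0.0299 40.5
0.49 0.5 M [ 0.207  1.03  -0.01 ] F [-3.651  0.674  3.743] 0.0299 40.9
0.19 0.19 M [ 0.156  1.159 -0.012] F [-4.117  0.511  3.957] 0.0299 41.3
-0.11 -0.11 M [ 0.017  1.631 -0.064] F [-5.83   0.589  6.012] 0.0295 41.7
-0.41 -0.41 M [ 0.152  2.193 -0.05 ] F [-6.389  0.48   6.661] 0.0298 42.1
-0.71 -0.71 M [ 0.555  2.525 -0.035] F [-7.276  1.772  6.738] 0.0298 42.5
-1.01 -1.01 M [0.859 2.499 0.008] F [-7.512  4.042  7.338] 0.03 42.9
-1.31 -1.31 M [ 1.243  2.066 -0.036] F [-5.817  3.431  7.266] 0.0298 43.3
-1.61 -1.61 M [ 1.488  1.656 -0.059] F [-5.632  4.385  6.02 ] 0.0296 43.7
-1.91 -1.91 M [ 1.575  1.197 -0.055] F [-4.049  4.696  4.658] 0.0297 44.1
-2.21 -2.21 M [ 1.646  0.782 -0.067] F [-2.22   4.779  4.592] 0.0296 44.5
-2.51 -2.5 M [ 1.449  0.488 -0.003] F [-1.417  3.95   3.538] 0.0293 44.9
-2.61 -2.61 M [ 1.606  0.324 -0.035] F [-1.694  3.99   5.16 ] 0.0298 45.2
4.2930371574000485
[0.528 0.059 0.113]
```

```bash
python3 - <<'E'
from turn import *
robot.gripper_to(.055); robot.pause(.3)
st=robot.get_state();print(st["ee_pos"],st["force"])
q=np.array(st["qpos"]);q[6]+=np.pi; robot.goto_joints(q)
robot.gripper_to(.01); robot.pause(.2)
st=robot.get_state();print(st["ee_pos"],st["force"],st["opening"])
print(turn(1.0,mmax=.5,step=.1))
E
```

```text
[0.527 0.059 0.113] [-0.663  0.885  0.266]
[0.527 0.059 0.113] [ 1.323  2.811 -0.157] 0.029846595726681968
0.43 0.43 M [ 0.357 -0.167 -0.017] F [ 0.264  0.795 -0.642] 0.0299 49.8
0.33 0.33 M [ 0.147  0.069 -0.07 ] F [-0.548  0.356  1.18 ] 0.0297 50.0
0.23 0.23 M [-0.017  0.352 -0.05 ] F [-1.544 -1.034  1.891] 0.0295 50.3
0.13 0.13 M [-0.325  0.676 -0.025] F [-1.827 -0.236  2.578] 0.0299 50.5
0.03 0.04 M [-0.52   1.086  0.007] F [-3.696 -1.622  3.622] 0.0297 50.8
-0.07 -0.06 M [-0.714  1.553  0.079] F [-4.57  -1.558  4.243] 0.0295 51.0
-0.17 -0.16 M [-0.654  1.595  0.368] F [-4.43  -1.485  5.03 ] 0.0296 51.3
-0.27 -0.26 M [-0.468  1.657  0.338] F [-4.521  0.091  3.967] 0.03 51.5
-0.37 -0.36 M [-0.293  1.675 -0.111] F [-4.74  -0.849  5.812] 0.0298 51.8
-0.47 -0.46 M [-0.152  1.897  0.034] F [-5.608 -0.579  6.283] 0.0297 52.0
0.992066606684896
```

A moment peak appeared where the stop was expected (total about 4.8 rad), then it dropped off. Releasing to check.

```bash
python3 - <<'E'
from turn import *
robot.gripper_to(.055); robot.pause(.3)
st=robot.get_state();p=st["ee_pos"];x,y=p[:2];print(p,st["force"])
robot.move_linear((x,y,.21),.12)
q=np.array(robot.get_state()["qpos"]);q[6]=-.06-np.pi/2+.0; robot.goto_joints(q)
st=robot.get_state();R=st["tool_rot"];print("tool yaw",np.arctan2(R[1,1],R[0,1]))
C,f=shot("wrist","s1")
u,v=proj((x,y,.08),C);im=f[:,:,::-1];u,v=int(u),int(v);r=50;print(u,v)
cv2.imwrite("pics/s1c.png",cv2.resize(np.clip(im[v-r:v+r,u-r:u+r]*1.5,0,255).astype(np.uint8),(600,600),interpolation=cv2.INTER_CUBIC))
E
```

```text
[0.527 0.059 0.113] [-0.3    0.842 -0.542]
tool yaw -1.0333036520923873
249 179
```

View pics/s1c.png

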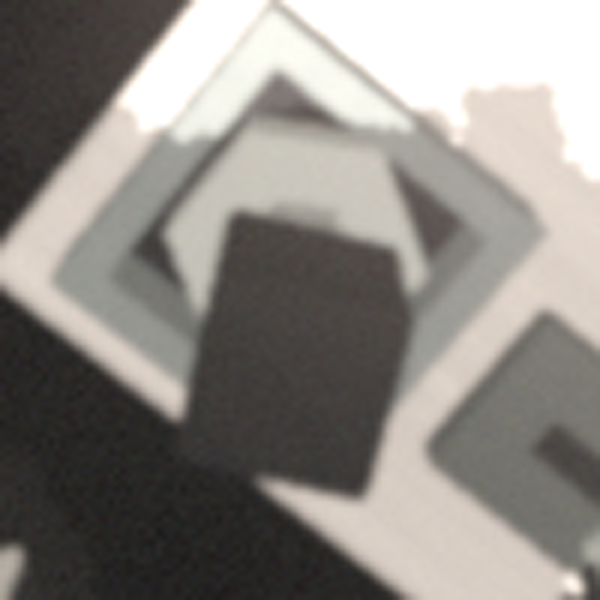

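The key is seated, and the screw head's angle (about 12° clockwise in the image) gives a total turn of 4.68 rad, i.e. the stop. One aligned confirmation push, then back off the play, lift and return the key.

```bash
python3 - <<'E'
from turn import *
q=np.array(robot.get_state()["qpos"]);q[6]-=.22; robot.goto_joints(q)
x,y=.5273,.0589
print(robot.move_linear((x,y,.113),.1,threshold=6))
robot.gripper_to(.01); robot.pause(.2)
st=robot.get_state();print(st["ee_pos"],st["force"],st["moment"],st["opening"])
print(turn(.45,lim=-2.7,mmax=.25,step=.05))
E
```

```text
False
[0.527 0.06  0.113] [-1.639  4.595  5.971] [ 1.262  0.545 -0.011] 0.02918429670143467
-2.0 -2.0 M [0.61  0.312 0.073] F [-1.231  2.023  2.772] 0.0298 57.5
-2.05 -2.05 M [ 0.648  0.32  -0.079] F [-1.137  3.235  2.829] 0.0295 57.8
-2.1 -2.09 M [ 0.644  0.338 -0.043] F [-0.801  2.315  2.979] 0.0295 58.0
-2.15 -2.14 M [ 0.651  0.302 -0.001] F [-1.638  2.144  3.745] 0.0298 58.3
-2.2 -2.19 M [ 0.586  0.297 -0.048] F [-0.394  1.803  4.149] 0.0296 58.5
-2.25 -2.24 M [0.478 0.276 0.043] F [-0.256  2.591  4.332] 0.0295 58.8
-2.3 -2.29 M [0.4   0.182 0.01 ] F [-0.846  0.068  3.681] 0.0295 59.0
-2.35 -2.34 M [0.174 0.15  0.029] F [-0.294  0.698  5.116] 0.0293 59.3
-2.4 -2.39 M [0.174 0.125 0.015] F [-0.103  1.324  5.775] 0.0293 59.5
0.44729171815492497
```

```bash
python3 - <<'E'
from turn import *
print(turn(.3,lim=-2.75,mmax=.25,step=.05))
C,f=shot("wrist","s2")
u,v=proj((.5273,.0589,.06),C);im=f[:,:,::-1];u,v=int(u),int(v);r=45;print(u,v)
R=robot.get_state()["tool_rot"];print("tool yaw",np.arctan2(R[1,1],R[0,1]))
cv2.imwrite("pics/s2c.png",cv2.resize(np.clip(im[v-r-15:v+r-15,u-r:u+r]*1.6,0,255).astype(np.uint8),(600,600),interpolation=cv2.INTER_CUBIC))
E
```

```text
-2.44 -2.44 M [ 0.282  0.208 -0.011] F [-0.73   1.278  4.988] 0.03 59.8
-2.49 -2.49 M [0.375 0.246 0.085] F [-1.25   0.716  3.853] 0.0296 60.0
-2.54 -2.54 M [0.364 0.304 0.031] F [-1.22   0.75   4.782] 0.0294 60.3
-2.59 -2.59 M [0.304 0.44  0.008] F [-1.436  1.01   5.863] 0.0296 60.5
-2.64 -2.64 M [0.254 0.498 0.152] F [-1.985  0.351  6.373] 0.0296 60.8
-2.69 -2.69 M [0.218 0.572 0.352] F [-1.874  1.033  7.093] 0.0294 61.0
STOP
0.29698154068826854
249 202
tool yaw -1.9966511504573088
```

View pics/s2c.png

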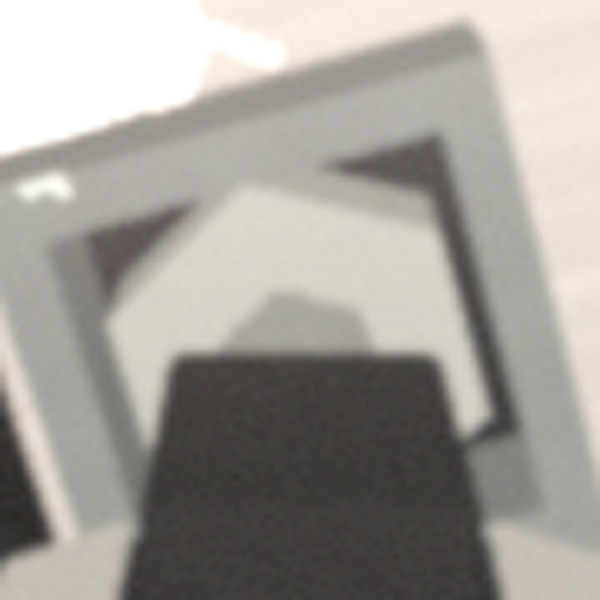

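Both torque peaks (about 0.36 Nm) lie 1.05 rad of key rotation apart. That means the hex skipped 60° at the hard stop. The head angle in this picture (14° clockwise) gives a total turn of 4.64 rad, so the screw is at its stop (about 4.71). Back off half the play, lift and return the key.

```bash
python3 - <<'E'
from turn import *
def rd(n):
    st=robot.get_state();print(n,st["ee_pos"],"F",st["force"],"M",st["moment"],round(st["opening"],4),round(st["time"],1));return st
st=rd("0");q=np.array(st["qpos"]);q[6]+=.17;robot.goto_joints(q)
st=rd("backed");x,y,_=st["ee_pos"]
print(robot.move_linear((x,y,.15),.04,threshold=15));rd("lift")
robot.move_linear((x,y,.24),.12)
robot.move_linear((.45,.2,.24),.15)
K=(.4336,.305);robot.move_ptp((*K,.235),down(.2345-np.pi/2));rd("above")
print(robot.move_linear((*K,.175),.08,threshold=5))
print(robot.move_linear((*K,.103),.04,threshold=5));rd("in")
shot("wrist","h1")
E
```

```text
0 [0.527 0.06  0.113] F [-1.583  0.183  5.234] M [0.228 0.604 0.398] 0.0295 61.1
backed [0.527 0.06  0.113] F [-0.521  0.091  5.547] M [0.184 0.27  0.017] 0.0292 61.4
False
lift [0.527 0.06  0.15 ] F [-0.149 -0.139 -1.88 ] M [ 0.044  0.022 -0.033] 0.0293 62.5
above [0.434 0.305 0.235] F [ 1.414 -0.146 -1.865] M [-0.048 -0.029  0.002] 0.0294 65.1
False
False
in [0.434 0.305 0.103] F [-0.084  0.344 -2.13 ] M [0.006 0.063 0.015] 0.0298 67.9
```

```bash
python3 - <<'E'
from turn import *
K=(.4336,.305)
print(robot.move_linear((*K,.1005),.02,threshold=2),robot.get_state()["ee_pos"])
robot.gripper_to(.06);robot.pause(.3);print(robot.get_state()["force"])
robot.move_linear((*K,.26),.1)
C=cam("wrist");f=robot.grab_frame("wrist")
# key handle top: darkest patch inside the holder, compare with projection
u=proj((*K,.122),C);c=proj((*K,.072),C);print("key top expected",u)
b=f.mean(2); v0,u0=int(u[1])-30,int(u[0])-30
sub=f[v0:v0+60,u0:u0+60].astype(int); m=((sub.max(2)-sub.min(2)<18)&(sub.mean(2)<75)).astype(np.uint8)
n,l,s,ce=cv2.connectedComponentsWithStats(m)
for i in range(1,n):
    if s[i,4]>60: print(s[i],ce[i]+[u0,v0])
robot.move_ptp((.36,.36,.3),down(-1.4)) if robot.ik((.36,.36,.3),down(-1.4)) is not None else None
T=cam("top");f=robot.grab_frame("top");cv2.imwrite("pics/end_raw.png",f[:,:,::-1])
P=np.load("stand.npy"); cc,ss=np.cos(P[2]),np.sin(P[2])
sp=(P[0]+cc*.055+ss*.09,P[1]+ss*.055-cc*.09)
print("roll exp",proj((*sp,.082),T),"spindle mid exp",proj((P[0]+cc*.055,P[1]+ss*.055,.094),T))
a=cv2.imread("pics/top0raw.png").astype(int);d=np.abs(a-f[:,:,::-1].astype(int)).max(2)
n,l,s,ce=cv2.connectedComponentsWithStats((d>50).astype(np.uint8))
for i in range(1,n):
    if s[i,4]>25: print("changed",s[i],ce[i].round(1))
print(robot.get_state()["time"])
E
```

```text
True [0.434 0.306 0.102]
[-0.602  0.953  0.329]
key top expected [248.937 177.974]
[  0   0  60  60 913] [244.162 193.837]
[ 19  11  26  33 811] [249.451 173.904]
roll exp [300.899 176.366] spindle mid exp [275.547 171.864]
changed [293 175  17  17 156] [299.8 183.7]
changed [345 180  22  21 358] [355.4 190. ]
changed [   59   198   207   165 10359] [161.6 276. ]
changed [ 87 199  13   8  64] [ 93.3 202.1]
changed [ 49 234   7  14  58] [ 52.4 240.9]
changed [ 61 237  14  14 146] [ 67.7 244. ]
changed [ 478  279   34   49 1009] [494.2 303. ]
changed [465 294  12  18 137] [471.9 302.2]
changed [441 299   6  11  35] [443.6 304.8]
changed [ 272  300   66   61 1833] [307.8 330.5]
changed [ 353  327  152   57 4022] [446.  363.5]
changed [221 334   7  14  32] [223.4 340.2]
changed [236 346  30  14  61] [250.5 353.1]
changed [274 351  23  20 185] [282.7 360.7]
changed [332 353  62  30 290] [364.8 371.6]
changed [238 358  27  21  78] [250.8 370.2]
changed [279 361  19  23  64] [284.9 373.2]
changed [241 376   6   8  27] [244.2 379.1]
changed [251 378  13   6  38] [256.2 380.9]
71.475
```

Key down in its holder and the rolls unchanged. One numeric check of the screw head's rotation against the pre-turn image, then hand in.

```bash
python3 - <<'E'
from turn import *
P=np.load("stand.npy"); c,s=np.cos(P[2]),np.sin(P[2])
S=lambda x,y:(P[0]+c*x-s*y,P[1]+s*x+c*y)
pos=(*S(-.06,-.03),.2);rot=down(-np.pi/2+P[2])
robot.move_ptp((.45,.2,.3),down(-1.6));robot.move_ptp(pos,rot)
C=cam("wrist");f=robot.grab_frame("wrist");cv2.imwrite("pics/e2_raw.png",f[:,:,::-1])
old=cv2.imread("pics/g1_raw.png",0);new=cv2.cvtColor(f,cv2.COLOR_RGB2GRAY)
uv=proj((.5273,.0589,.04),C);print(uv,"seen in g1 ~",(217/1.5625,270/1.5625))
ctr=np.array([217,270])/1.5625; ctr0=w(ctr,.04,C)[:2]
# rectify 50mm patch, 5px/mm
def rect(im,o):
    src=np.float32([proj((o[0]+a,o[1]+b,.04),C) for a,b in [(.025,.025),(.025,-.025),(-.025,-.025),(-.025,.025)]])
    return cv2.warpPerspective(im,cv2.getPerspectiveTransform(src,np.float32([(0,0),(250,0),(250,250),(0,250)])),(250,250)).astype(np.float32)
A=rect(old,ctr0);yy,xx=np.mgrid[:250,:250];m=np.hypot(xx-125,yy-125)<105
res=[]
for ph in range(-30,30):
    W=cv2.warpAffine(A,cv2.getRotationMatrix2D((125,125),ph,1),(250,250))
    for dx in (-.001,0,.001):
        for dy in (-.001,0,.001):
            res.append((np.corrcoef(W[m],rect(new,ctr0+[dx,dy])[m])[0,1],ph))
best={}
for r,ph in res: best[ph]=max(best.get(ph,-1),r)
for r,ph in sorted(((r,p) for p,r in best.items()),reverse=True)[:8]: print(ph,round(r,3))
print("expected CCW deg",(-np.degrees(4.643)+30)%60-30, robot.get_state()["time"])
E
```

```text
[141.478 171.579] seen in g1 ~ (138.88, 172.8)
-27 0.966
-26 0.966
-28 0.966
-25 0.966
-29 0.966
-24 0.966
-23 0.965
-30 0.965
expected CCW deg -26.02430427924122 73.3917
```

```bash
python3 -c "
from rig import robot
print(robot.sign_off())"
```

```text
the job is handed in; nothing more can be done
None
```

I handed the job in at about 73 s, with no verdict returned: the one roll is on a spindle, the guide is about 1.5 mm from level with the clip, the screw is at its stop by torque and head angle, and the key is back down in its holder.

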